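# Hang the microscope stage gauge on its hook, scale outward

## Robot

A 7-joint arm with a two-finger parallel gripper is mounted at the origin on the work surface. World frame = base frame: x ahead of the robot, y to its left, z up, the work surface at z = 0. Lengths are in m, angles in rad, forces in N, time in s.
With the tool pointing down it reaches from about 0.4 to 0.85 m from the base axis. Payload 10.4 kg.
Tool frame: the origin (TCP) lies at the very end of the fingers, on their centre line; the grasp point (between the pads) lies r.pinch_z behind it (r.pinch_z is the distance from the TCP to the grasp point, in m); z points along the fingers, x is the direction in which the jaws open and shut, and the axes are right-handed (so a half turn about z gives the same grasp; the last joint's range is limited). The gripper opens to 87 mm and grips with 3 to 60 N. Pads are 19 mm wide; open, the fingers measure 117 mm over their backs; the gripper's body (75 mm by 190 mm) begins 51 mm behind the grasp point.
Start: joints at [-1.277, 0.332, -0.065, 1.46, 0.022, 1.35, -0.088], TCP at [0.195, 0.594, 0.223] pointing down, gripper open.
Joint ranges: [-2.6, 2.6], [-0.5, 2.12], [-1.47, 1.34], [0.16, 2.42], [-1.27, 4.41], [0.06, 2.06], [-2.6, 2.6]. Speed limits (rad/s): [2.22, 2.22, 2.79, 2.79, 3.14, 3.14, 3.14].

## Interface

Orientations are given as a unit quaternion [x, y, z, w].
In Python, from bench import r gives the robot as it stands.
- The arm moves only by the tool carry_out, never from a script. Its argument "increments" is text: rows parted by semicolons, each of 7 numbers parted by spaces: the turn, a rotation vector about the tool's x, y, z in degrees, then the shift along the tool's x, y, z in m, then the finger opening in m, from 0 to 0.087. A call has exactly 5 rows; each row is the pose to reach, as a shift and turn from the pose measured when the call began, along the tool's axes at that moment; what a row does not reach only later rows make up. A row lasts 1/8 s, in which the tool goes at most 62.5 mm and 10.7 degrees, less where a joint would pass 70% of its speed; a pose out of reach is approached as far as the arm can. A call with a gripper value outside its range is refused whole. The fingers move at their own pace and stop on an object; "squeeze" is the grip in N (left out, the last holds). Time passes only in rows, so rows that repeat a pose let the fingers close, or fill a call up. It gives the time, the measured TCP pose, the force and the opening at its end, in the units of the state.
- r.read_state(): the state, without advancing time (a new reading comes with each control period).
- r.camera(name): name is "scene" or "side" or "wrist"; returns (picture, depth): 384x512x3 uint8, blue, green, red; 384x512 float32, m along the optical axis (not along the pixel's ray), 0 where there is no reading.
- r.camera_model(name): a dict with "K" (3x3 intrinsics, pixels), "k1" (the pictures are not rectified: a ray, as slopes to the right and down, at radius r is drawn at 1 + k1 r^2 times it, then the intrinsics apply), "extrinsics" (4x4, takes a point from camera to world coordinates). Camera axes: x right, y down, z forward; pixel columns grow to the right and rows downward; lengths in m; the calibration is good to about 2 mm. A picture is of the moment at which its call begins: read the wrist's pose just before it. camera_model takes no time and is no camera call; for the wrist camera it gives the pose at the moment of the call.
- r.close_job(): hands the job in, once; it reports no verdict.
The state is a dict: "time": time; "joint_positions": joint angles; "joint_vel": joint speeds; "joint_torque": joint torques, N m; "ee_pos": TCP position; "eef_rot": TCP orientation; "ft_force": force on the tool from outside, world axes, zero at the start; "torque": the same for the moment, N m; "width": finger opening in m.
Only numpy, scipy, OpenCV 4.12 (cv2) and the standard library are available. Lean on these libraries where they do the work, as an engineer would, in place of code of your own. Each camera call takes 0.05 s, during which the arm holds its last target.

## Task

Take the aluminium stage gauge out of its black slotted holder and hang it by its eye on the hook of the white-based stand, so that its graduated face points outward, away from the stand's post. Do not force it against the hook, leave it hanging freely and still, and leave the well plate, bottle and beaker where they stand.

Things in the scene. Friction and masses are not known exactly. Their poses are not given: they have to be found in the camera images.
- gauge_center (a point): Centre of the gauge, a loose aluminium plate 8 mm thick, about 0.2 kg: main part 110 x 60 mm (from this point 75 mm to the plain end, 35 mm to the lug end), then a diamond-shaped lug with the eye. x: along it to the eye; +y: out of the graduated face (black lines; other face bare); z: up at the start, when it stands on a long edge in the holder, top edge 30 mm above this point. Must end x up.
- gauge_eye (a point): Centre of the eye, a diamond-shaped through-hole (26 mm square set on its corner, one corner towards the gauge's x); 55 mm from gauge_center along x, same axes. The rim round it is 8 mm wide; the lug's corner is 30 mm beyond the eye's centre. With the gauge standing in the holder, eye end pointing away from you, the graduated face is on the left.
- gauge_front (a point): Imaginary point 100 mm from gauge_center along the gauge's +y, out in front of the graduated face; same axes. Shows which way that face looks.
- gauge: The same gauge, same axes; origin at the middle of the long edge on which it stands at the start, 30 mm below gauge_center. Hooked on while leaning and let go, it swings down by itself to hang eye end up and comes to rest within about 3 s.
- holder: Fixed black plastic holder: base 130 x 70 x 10 mm, two walls 90 mm long and 12 mm thick that rise to 24 mm above the bench, between them a slot 10 mm wide along x, in which the gauge stands on the base, 10 mm above the bench. Origin at the centre of its underside, z up.
- stand: Fixed stand: white base plate 110 x 130 x 12 mm (x from -80 to +30 mm), aluminium post 18 x 24 mm, 274 mm tall, at the origin, and a round steel hook leaving the post level, 225 mm above the bench, towards -x (outward). Origin on the bench under the post, z up.
- hook (a point): Middle of the stretch of level hook rod (10 mm round) to hang on, on its axis, 67 mm from the post's axis. Axes as the stand: -x outward. A 40 mm stop collar is 22 mm inward; 23 mm outward the rod bends up at 45 deg, its tip ends 36 mm outward, 13 mm above the axis. Seen end-on the hook spans 5 mm below to 13 mm above the axis, 10 mm wide. A hung eye's centre is 11 mm below the axis.
- wellplate: Bystander: loose white and clear well plate, 85 x 127 x 18 mm, lying flat; origin at the centre of its underside.
- bottle: Bystander: loose glass bottle with cap, 68 mm in diameter, 150 mm tall; origin at the centre of its underside.
- beaker: Bystander: loose open glass beaker, 70 mm in diameter, 90 mm tall; origin at the centre of its underside.
Not all that is in view belongs to the job. There is more than one size of the gauge; the job needs the middle-sized.

How it is judged:
By the outcome, as a careful person would: the job done as asked, in the order asked, and still so for the second after the job is handed in, with the robot touching nothing.
It also fails if it takes over 50 s, if anything falls off the work surface, if the arm or the gripper's body presses on something with over 40 N, if the wrist force passes 120 N, or if a joint passes its speed limit or range.

## Working session

There is one attempt and no reset: what is moved stays moved. The work goes in short steps, Python scripts to look and compute and a tool call to move; the robot and the scene stay as the last step left them, time stands still between calls to the robot, and variables do not carry over. Pictures are saved under pics/ and viewed, and the job is handed in when it is done.

Besides the shell and the picture viewer there is one more tool, called after "Call:" as name(argument=value, ...), one argument or row to a line, values as JSON. carry_out: Moves the arm, as the interface text tells. Its arguments: {"type":"object","properties":{"increments":{"type":"string"},"squeeze":{"type":"number"}},"required":["increments"]}

```bash
mkdir -p pics; ls
python3 - <<'E'
from bench import r
import cv2,numpy as np
s=r.read_state();print(s, r.pinch_z)
for n in ("scene","side","wrist"):
    m=r.camera_model(n);p,d=r.camera(n);cv2.imwrite(f"pics/{n}0.png",p);np.savez(f"{n}0.npz",p=p,d=d,K=m["K"],k1=m["k1"],E=m["extrinsics"])
    print(n,np.round(m["K"],1).tolist(),m["k1"],np.round(m["extrinsics"],3).tolist())
E
```

```text
pics
{'time': 0.0, 'joint_positions': array([-1.27663144,  0.33290168, -0.06469107,  1.46098235,  0.02158006,
        1.34989958, -0.08850309]), 'joint_vel': array([ 2.02585792e-05, -1.90668605e-03,  1.51219858e-03, -4.04069912e-04,
        1.05069414e-03, -1.15677250e-04, -1.42224028e-03]), 'joint_torque': array([ 4.94779324e-04, -6.23260474e+01,  2.47160008e-02, -3.89888227e+01,
       -6.14198064e-02,  3.95835133e-02,  1.13644528e-04]), 'ee_pos': array([0.194562  , 0.59351494, 0.22171571]), 'eef_rot': array([ 8.09780112e-01,  5.86732998e-01, -5.89661443e-04,  4.60522912e-04]), 'ft_force': array([-0.57064993, -0.17851949, -0.9694665 ]), 'torque': array([-0.03863231,  0.04284234,  0.00853524]), 'width': 0.08717368945338848} 0.0187
scene [[370.3, 0.0, 252.1], [0.0, 370.3, 188.9], [0.0, 0.0, 1.0]] -0.11165781042731997 [[0.832, 0.433, -0.346, 0.919], [0.554, -0.67, 0.493, -0.531], [-0.018, -0.603, -0.798, 0.977], [0.0, 0.0, 0.0, 1.0]]
side [[364.1, 0.0, 262.6], [0.0, 364.1, 190.3], [0.0, 0.0, 1.0]] 0.03351179371590448 [[0.679, -0.572, 0.46, 0.136], [-0.734, -0.515, 0.443, -0.396], [-0.016, -0.638, -0.77, 0.83], [0.0, 0.0, 0.0, 1.0]]
wrist [[284.5, 0.0, 259.9], [0.0, 284.5, 191.6], [0.0, 0.0, 1.0]] -0.036272968916768636 [[0.311, 0.917, 0.248, 0.128], [0.95, -0.3, -0.082, 0.616], [-0.001, 0.261, -0.965, 0.384], [0.0, 0.0, 0.0, 1.0]]
```

View pics/scene0.png

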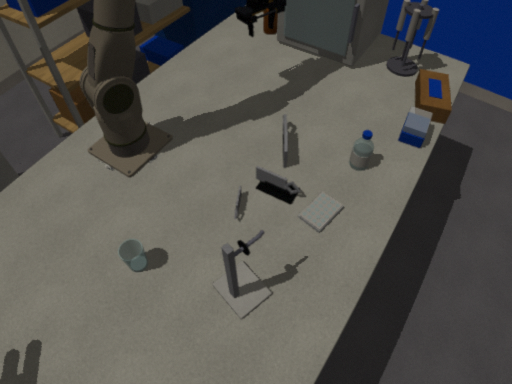

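View pics/side0.png

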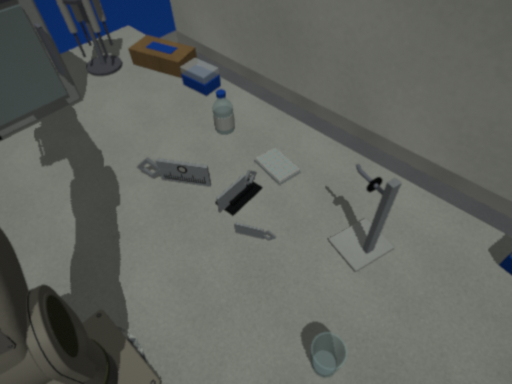

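View pics/wrist0.png

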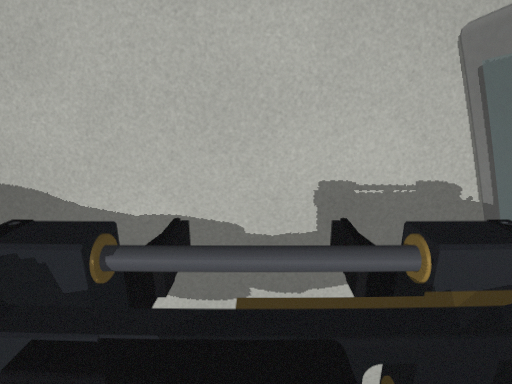

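The scene and side views show the gauge in its black holder at scene (277,184) and side (238,192). The stand is at scene (235,280) and side (375,225). A larger and a smaller gauge lie at side (178,172) and (255,232). I'll zoom in next.

```bash
cat > h.py <<'E'
import numpy as np,cv2
def load(f):
    z=np.load(f);return {k:z[k] for k in z.files}
def slopes(c,uv):
    K=c["K"];k=float(c["k1"]);uv=np.atleast_2d(np.asarray(uv,float))
    D=np.array([k,0,0,0,0.])
    return cv2.undistortPointsIter(uv.reshape(-1,1,2),K,D,None,None,(cv2.TERM_CRITERIA_EPS|cv2.TERM_CRITERIA_COUNT,50,1e-9)).reshape(-1,2)
def ray(c,uv):
    s=slopes(c,uv);d=np.c_[s,np.ones(len(s))]@c["E"][:3,:3].T
    return c["E"][:3,3],d
def onz(c,uv,z):
    o,d=ray(c,uv);return o+d*((z-o[2])/d[:,2])[:,None]
def dep(c,uv):
    uv=np.atleast_2d(uv);s=slopes(c,uv);dd=np.array([c["d"][int(v),int(u)] for u,v in uv])
    return (np.c_[s,np.ones(len(s))]*dd[:,None])@c["E"][:3,:3].T+c["E"][:3,3]
def proj(c,P):
    P=np.atleast_2d(P);E=np.linalg.inv(c["E"]);q=P@E[:3,:3].T+E[:3,3]
    s=q[:,:2]/q[:,2:];s=s*(1+float(c["k1"])*(s**2).sum(1,keepdims=True));return s*[c["K"][0,0],c["K"][1,1]]+[c["K"][0,2],c["K"][1,2]]
def tri(c1,u1,c2,u2):
    o1,d1=ray(c1,u1);o2,d2=ray(c2,u2);d1=d1[0];d2=d2[0]
    t=np.linalg.lstsq(np.c_[d1,-d2],o2-o1,rcond=None)[0]
    a=o1+t[0]*d1;b=o2+t[1]*d2;return (a+b)/2,np.linalg.norm(a-b)
def crop(c,x0,y0,w,h,s,f):
    cv2.imwrite(f,cv2.resize(c["p"][y0:y0+h,x0:x0+w],None,fx=s,fy=s,interpolation=cv2.INTER_CUBIC))
E
python3 - <<'E'
from h import *
s=load("scene0.npz");d=load("side0.npz")
a=cv2.resize(s["p"][155:215,245:310],None,fx=6,fy=6,interpolation=2)
b=cv2.resize(d["p"][160:220,205:270],None,fx=6,fy=6,interpolation=2)
cv2.imwrite("pics/c1.png",np.hstack([a,b]))
a=cv2.resize(s["p"][220:320,205:275],None,fx=5.5,fy=5.5,interpolation=2)
b=cv2.resize(d["p"][160:260,325:395],None,fx=5.5,fy=5.5,interpolation=2)
cv2.imwrite("pics/c2.png",np.hstack([a,b]))
E
```

```text
(no output)
```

View pics/c1.png

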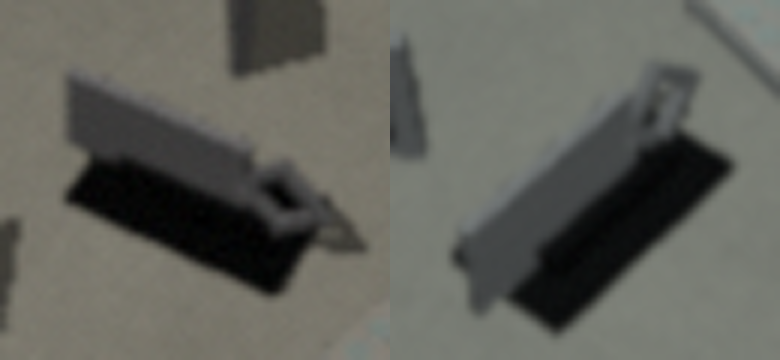

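View pics/c2.png

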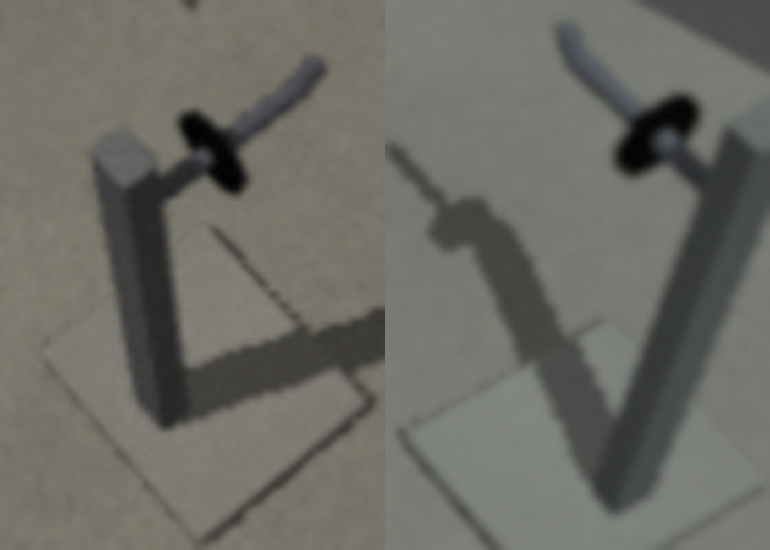

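Run:
```python
from h import *
s=load("scene0.npz");d=load("side0.npz")
np.set_printoptions(precision=4,suppress=True)
S=lambda x,y:(245+x/6-.42,155+y/6-.42)
D=lambda x,y:(205+(x-390)/6-.42,160+y/6-.42)
for n,a,b in (("plain",S(69,75),D(467,238)),("should",S(250,152),D(635,97)),("tip",S(322,210),None)):
    print(n,onz(s,[a],.07), onz(d,[b],.07) if b else onz(s,[a],.04), tri(s,[a],d,[b]) if b else "")
S=lambda x,y:(205+x/5.5-.4,220+y/5.5-.4)
D=lambda x,y:(325+(x-385)/5.5-.4,160+y/5.5-.4)
print("tip",tri(s,[S(315,66)],d,[D(567,32)]))
print("collar",tri(s,[S(212,152)],d,[D(658,135)]))
print("bend",tri(s,[S(285,95)],d,[D(583,65)]))
print("posttop", onz(s,[S(126,155)],.274), onz(d,[D(765,130)],.274))
print("base scene",onz(s,[S(45,353),S(372,402),S(200,543),S(210,228)],.012))
print("base side",onz(d,[D(400,432),D(762,487),D(600,320)],.012))
print("postbase",onz(s,[S(165,425)],.012),onz(d,[D(617,512)],.012))
# bystanders
print("wp",onz(s,[(322,211)],.018),"bottle",onz(s,[(367,134)],.15),onz(d,[(221,93)],.15),"beaker",onz(s,[(132,250)],.09))
# depth
print(dep(s,[(272,175),(240,265)]))
```

```text
plain [[0.4876 0.1105 0.07  ]] [[0.4868 0.1105 0.07  ]] (array([0.4872, 0.111 , 0.0692]), np.float64(6.402006993771655e-05))
should [[0.5957 0.1177 0.07  ]] [[0.5969 0.114  0.07  ]] (array([0.5965, 0.1147, 0.0716]), np.float64(0.0029678354278387174))
tip [[0.6457 0.105  0.07  ]] [[0.6367 0.1261 0.04  ]] 
tip (array([ 0.6852, -0.1626,  0.2364]), np.float64(0.0006716244359542772))
collar (array([ 0.6693, -0.2166,  0.2284]), np.float64(0.0003329098084066938))
bend (array([ 0.68  , -0.1763,  0.2293]), np.float64(0.003429404689248185))
posttop [[ 0.6574 -0.2553  0.274 ]] [[ 0.6566 -0.2572  0.274 ]]
base scene [[ 0.5913 -0.2661  0.012 ]
 [ 0.7421 -0.1978  0.012 ]
 [ 0.7112 -0.3025  0.012 ]
 [ 0.6214 -0.1634  0.012 ]]
base side [[ 0.6188 -0.1613  0.012 ]
 [ 0.7071 -0.3024  0.012 ]
 [ 0.7379 -0.1955  0.012 ]]
postbase [[ 0.6634 -0.2636  0.012 ]] [[ 0.6508 -0.2605  0.012 ]]
wp [[0.7331 0.109  0.018 ]] bottle [[0.7457 0.361  0.15  ]] [[0.7448 0.3602 0.15  ]] beaker [[ 0.375  -0.3333  0.09  ]]
[[ 0.5449  0.1154  0.0629]
 [ 0.6219 -0.178   0.0123]]
```

```bash
cat > pl.py <<'E'
import numpy as np
from scipy.spatial.transform import Rotation as R
from bench import r
def st(): return r.read_state()
def Rtool(uaz,pitch):
    # tool x horizontal along azimuth uaz(deg); pitch = tool z tilt from straight down: + towards robot (backwards, -gx), - forward
    a=np.radians(uaz);x=np.array([np.cos(a),np.sin(a),0]);f=np.array([np.sin(a),-np.cos(a),0]) # forward
    p=np.radians(pitch);z=-np.sin(p)*f+np.array([0,0,-np.cos(p)])
    return np.c_[x,np.cross(z,x),z]
def inc(p,Rm,s=None):
    s=s or st();R0=R.from_quat(s["eef_rot"]).as_matrix()
    rv=np.degrees(R.from_matrix(R0.T@Rm).as_rotvec());d=R0.T@(np.asarray(p)-s["ee_pos"])
    print("t",round(float(s["time"]),2),"turn",rv.round(2),"shift",d.round(4),"F",np.round(s["ft_force"],1),"w",round(float(s["width"]),4));return rv,d
def log():
    s=st();print("J",np.round(s["joint_positions"],3).tolist(),"p",np.round(s["ee_pos"],4),"R",np.round(R.from_quat(s["eef_rot"]).as_matrix(),3).tolist())
    open("log.txt","a").write(repr((s["joint_positions"].tolist(),s["ee_pos"].tolist(),s["eef_rot"].tolist()))+"\n")
E
python3 - <<'E'
from pl import *;from h import *
np.set_printoptions(precision=4,suppress=True)
s=load("scene0.npz");d=load("side0.npz")
print(dep(d,[(162,170),(180,172),(200,176),(150,167),(245,230),(262,235)]))
print(dep(s,[(285,125),(286,150),(284,160),(238,205)]))
log()
inc([.5427,.1137,.2],Rtool(92.5,30))
E
```

```text
[[ 0.4629  0.328   0.0468]
 [ 0.4905  0.2771  0.0529]
 [ 0.5239  0.2296  0.0433]
 [ 0.4651  0.4097 -0.    ]
 [ 0.4859  0.0097  0.0257]
 [ 0.5082 -0.0306  0.0179]]
[[ 0.475   0.3129  0.0876]
 [ 0.537   0.2142  0.0855]
 [ 0.5345  0.2102  0.0384]
 [ 0.505  -0.0193  0.0272]]
J [-1.277, 0.333, -0.065, 1.461, 0.022, 1.35, -0.089] p [0.1946 0.5936 0.222 ] R [[0.312, 0.95, -0.0], [0.95, -0.312, -0.001], [-0.001, 0.0, -1.0]]
t 0.15 turn [ 29.67  -5.35 -20.19] shift [-0.3476  0.4803  0.0223] F [ 0.5 -0.5 -0. ] w 0.0872
```

Call:
carry_out(
  increments="0 0 -4 -0.035 0.048 0 0.05; 0 0 -8 -0.07 0.096 0 0.05; 0 0 -12 -0.105 0.144 0 0.05; 0 0 -16 -0.14 0.192 0 0.05; 0 0 -20 -0.175 0.24 0 0.05",
  squeeze=20,
)

```text
time: 0.78
ee_pos: [0.369, 0.3508, 0.2221]
eef_rot: [0.695, 0.719, -0.0, 0.0]
ft_force: [0.4, 0.2, -0.0]
width: 0.0518
```

Run:
```python
from pl import *
log();inc([.5427,.1137,.2],Rtool(92.5,30))
```

```text
J [-0.921, 0.076, 0.075, 1.767, -0.006, 1.3, 0.76] p [0.369  0.3508 0.2221] R [[-0.035, 0.999, -0.0], [0.999, 0.035, -0.001], [-0.001, -0.0, -1.0]]
t 0.78 turn [29.98 -0.09 -0.52] shift [-0.2429  0.1654  0.0223] F [ 0.4  0.2 -0. ] w 0.0518
```

Call:
carry_out(
  increments="6 0 0 -0.048 0.033 0.005 0.05; 12 0 0 -0.097 0.066 0.01 0.05; 18 0 0 -0.146 0.099 0.014 0.05; 24 0 0 -0.194 0.132 0.018 0.05; 30 0 -0.5 -0.243 0.165 0.022 0.05",
)

```text
time: 1.4
ee_pos: [0.5433, 0.1123, 0.2003]
eef_rot: [0.667, 0.698, -0.187, -0.181]
ft_force: [1.1, 0.3, 0.8]
width: 0.05
```

Run:
```python
from pl import *
import cv2
log();inc([.5427,.1137,.2],Rtool(92.5,30))
m=r.camera_model("wrist");p,d=r.camera("wrist");cv2.imwrite("pics/wrist1.png",p);np.savez("wrist1.npz",p=p,d=d,K=m["K"],k1=m["k1"],E=m["extrinsics"])
```

```text
J [-0.432, 0.618, 0.327, 1.238, -0.232, 1.841, 1.502] p [0.5433 0.1123 0.2003] R [[-0.044, 0.864, -0.502], [0.999, 0.039, -0.02], [0.002, -0.503, -0.865]]
t 1.4 turn [-0.17 -0.12  0.07] shift [ 0.0014 -0.0003  0.0005] F [1.1 0.3 0.8] w 0.05
```

View pics/wrist1.png

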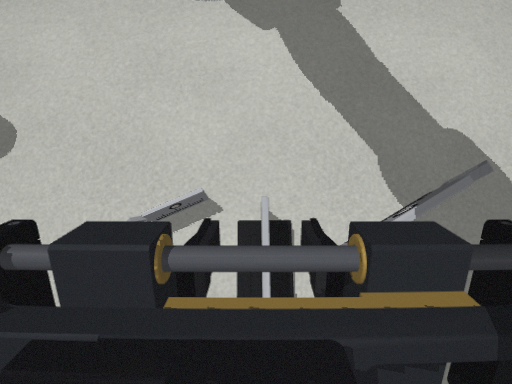

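The wrist view shows the gauge's light top edge standing upright at columns 264–268, from its plain end at row 197 to row 300. It is centred between the fingers, with the black holder around it. I'll measure it.

Run:
```python
from pl import *;from h import *
np.set_printoptions(precision=4,suppress=True)
w=load("wrist1.npz");g=cv2.cvtColor(w["p"],cv2.COLOR_BGR2GRAY).astype(float)
for v in (198,200,205,212,222,230,276,284,290):
    row=g[v,240:292]; m=(row>140); xs=np.nonzero(m)[0]+240
    print(v,xs.min() if len(xs) else None,xs.max() if len(xs) else None,xs.mean() if len(xs) else 0, onz(w,[(xs.mean(),v)],.07) if len(xs) else "")
```

```text
198 240 291 265.5 [[0.489  0.1166 0.07  ]]
200 240 291 265.5 [[0.4913 0.1167 0.07  ]]
205 240 291 265.5 [[0.4969 0.1169 0.07  ]]
212 240 291 265.1666666666667 [[0.5048 0.1169 0.07  ]]
222 262 291 268.2857142857143 [[0.5157 0.1207 0.07  ]]
230 262 267 264.5 [[0.5245 0.1169 0.07  ]]
276 263 268 265.5 [[0.5722 0.1199 0.07  ]]
284 263 268 265.5 [[0.5802 0.1202 0.07  ]]
290 263 269 266.0 [[0.5861 0.1209 0.07  ]]
```

Run:
```python
from pl import *
inc([.5427,.117,.075],Rtool(93,30))
inc([.5427,.117,.038],Rtool(93,30))
```

```text
t 1.45 turn [-0.94 -0.16 -1.06] shift [0.0148 0.0591 0.1029] F [-2.4 -6.5 -5.8] w 0.05
t 1.45 turn [-0.94 -0.16 -1.06] shift [0.015  0.0781 0.1346] F [-2.4 -6.5 -5.8] w 0.05
```

Call:
carry_out(
  increments="-0.5 0 -0.5 0.01 0.01 0.02 0.05; -1 0 -1 0.015 0.025 0.045 0.05; -1 0 -1 0.015 0.045 0.075 0.05; -1 0 -1 0.015 0.059 0.103 0.05; -1 0 -1 0.015 0.059 0.103 0.05",
)

```text
time: 2.08
ee_pos: [0.5409, 0.1171, 0.0729]
eef_rot: [0.665, 0.7, -0.189, -0.18]
ft_force: [-0.6, 0.0, 0.9]
width: 0.05
```

Run:
```python
from pl import *
import cv2
log();inc([.5427,.117,.038],Rtool(93,30))
m=r.camera_model("wrist");p,d=r.camera("wrist");cv2.imwrite("pics/wrist2.png",p);np.savez("wrist2.npz",p=p,d=d,K=m["K"],k1=m["k1"],E=m["extrinsics"])
inc([.5427,.117,.038],Rtool(93,30))
```

```text
J [-0.432, 0.723, 0.301, 1.352, -0.249, 1.627, 1.526] p [0.5409 0.1171 0.0729] R [[-0.05, 0.863, -0.503], [0.999, 0.044, -0.024], [0.001, -0.503, -0.864]]
t 2.08 turn [-0.21 -0.11 -0.08] shift [-0.0002  0.0191  0.0292] F [-0.6  0.   0.9] w 0.05
t 2.12 turn [-0.05 -0.14 -0.07] shift [-0.0003  0.0189  0.0314] F [ 0.3 -0.1  1.1] w 0.0501
```

View pics/wrist2.png

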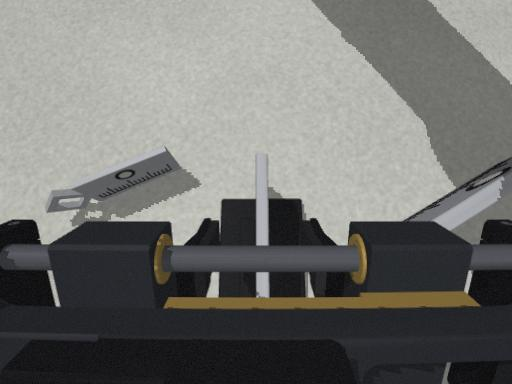

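The gauge strip is at column 262, midway between the finger edges at 219 and 303, so it is centred and parallel. Its plain end is at row 153. I'll check that end point, then descend.

Run:
```python
from h import *
w=load("wrist2.npz");g=cv2.cvtColor(w["p"],cv2.COLOR_BGR2GRAY)
print(g[145:165,262]); 
for v in (154,160,240,280):
  print(onz(w,[(261.5 if v<200 else 262,v)],.07))
print(g[240,250:275])
```

```text
[188 188 191 192 189 186 183 184 178 178 178 179 179 177 179 178 177 179
 176 179]
[[0.48740493 0.11554176 0.07      ]]
[[0.49174139 0.11575324 0.07      ]]
[[0.54499994 0.11866637 0.07      ]]
[[0.56897643 0.11982891 0.07      ]]
[ 38  33  34  36  32  48 134 173 180 178 178 180 181 181 181 179 178 159
 104  35  29  28  23  26  26]
```

Call:
carry_out(
  increments="0 0 0 0 0.006 0.01 0.05; 0 0 0 0 0.012 0.02 0.05; 0 0 0 0 0.019 0.031 0.05; 0 0 0 0 0.019 0.031 0.05; 0 0 0 0 0.019 0.031 0.02",
)

```text
time: 2.75
ee_pos: [0.5431, 0.1173, 0.0385]
eef_rot: [0.665, 0.7, -0.187, -0.179]
ft_force: [-0.1, -0.5, 0.6]
width: 0.0456
```

Run:
```python
from pl import *
log();inc([.5427,.117,.038],Rtool(93,30))
```

```text
J [-0.428, 0.763, 0.295, 1.363, -0.257, 1.573, 1.534] p [0.5431 0.1173 0.0385] R [[-0.05, 0.865, -0.5], [0.999, 0.044, -0.024], [0.001, -0.501, -0.866]]
t 2.75 turn [-0.04 -0.13 -0.07] shift [-0.0003 -0.0001  0.0006] F [-0.1 -0.5  0.6] w 0.0456
```

Call:
carry_out(
  increments="0 0 0 0 0 0 0; 0 0 0 0 0 0 0; 0 0 0 0 0 0 0; 0 0 0 0 0 0 0; 0 0 0 0 0 0 0",
  squeeze=35,
)

```text
time: 3.38
ee_pos: [0.5431, 0.1175, 0.0386]
eef_rot: [0.665, 0.7, -0.187, -0.179]
ft_force: [0.4, 0.4, 0.5]
width: 0.0082
```

Run:
```python
from pl import *
log();inc([.5427,.117,.238],Rtool(93,30))
```

```text
J [-0.428, 0.763, 0.294, 1.363, -0.257, 1.573, 1.534] p [0.5431 0.1175 0.0386] R [[-0.05, 0.865, -0.5], [0.999, 0.044, -0.024], [0.002, -0.501, -0.866]]
t 3.38 turn [-0.04 -0.14 -0.05] shift [-1.000e-04 -1.002e-01 -1.724e-01] F [0.4 0.4 0.5] w 0.0082
```

Call:
carry_out(
  increments="0 0 0 0 -0.01 -0.017 0; 0 0 0 0 -0.025 -0.043 0; 0 0 0 0 -0.05 -0.086 0; 0 0 0 0 -0.075 -0.13 0; 0 0 0 0 -0.09 -0.156 0",
)

```text
time: 4.0
ee_pos: [0.5438, 0.1169, 0.2227]
eef_rot: [0.666, 0.7, -0.186, -0.178]
ft_force: [-0.2, 0.1, -1.2]
width: 0.0076
```

Run:
```python
from pl import *
log();inc([.55,.05,.30],Rtool(83,-20))
```

```text
J [-0.438, 0.603, 0.328, 1.21, -0.229, 1.876, 1.494] p [0.5438 0.1169 0.2227] R [[-0.05, 0.867, -0.497], [0.999, 0.044, -0.023], [0.002, -0.497, -0.868]]
t 4.0 turn [-49.7    0.75  10.15] shift [-0.0669 -0.036  -0.0686] F [-0.2  0.1 -1.2] w 0.0076
```

Call:
carry_out(
  increments="-9 0 2 -0.01 -0.01 -0.014 0; -19 0 4 -0.025 -0.016 -0.028 0; -29 0 6 -0.04 -0.022 -0.042 0; -39 0 8 -0.055 -0.03 -0.056 0; -49 0.7 10 -0.067 -0.036 -0.069 0",
)

```text
time: 4.62
ee_pos: [0.5502, 0.0489, 0.3028]
eef_rot: [0.738, 0.653, 0.114, 0.128]
ft_force: [1.1, -0.3, -0.9]
width: 0.0078
```

Run:
```python
from pl import *
log();inc([.58,.03,.25],Rtool(73.5,-60))
```

```text
J [-0.621, -0.142, 0.337, 1.843, 0.198, 1.12, 1.111] p [0.5502 0.0489 0.3028] R [[0.121, 0.934, 0.335], [0.993, -0.115, -0.04], [0.001, 0.338, -0.941]]
t 4.62 turn [-40.18  -6.29   7.42] shift [-0.0152  0.0122  0.0605] F [ 1.1 -0.3 -0.9] w 0.0078
```

Run:
```python
from pl import *
inc([.65,.0,.22],Rtool(73.5,-60))
inc([.62,.02,.25],Rtool(76,-45))
```

```text
t 4.62 turn [-40.18  -6.29   7.42] shift [-0.0365  0.0709  0.1134] F [ 1.1 -0.3 -0.9] w 0.0078
t 4.62 turn [-25.25  -3.86   5.95] shift [-0.0203  0.0507  0.0743] F [ 1.1 -0.3 -0.9] w 0.0078
```

Call:
carry_out(
  increments="-8 -1.2 1.5 -0.007 0.014 0.022 0; -16 -2.5 3 -0.014 0.028 0.045 0; -24 -3.8 4.4 -0.022 0.042 0.068 0; -32 -5 6 -0.029 0.057 0.091 0; -40 -6.3 7.4 -0.036 0.071 0.113 0",
)

```text
time: 5.25
ee_pos: [0.6347, -0.0051, 0.2357]
eef_rot: [0.713, 0.536, 0.259, 0.371]
ft_force: [0.8, -2.3, -1.6]
width: 0.008
```

Run:
```python
from pl import *
import cv2
log();inc([.65,.0,.22],Rtool(73.5,-60))
for n in ("scene","side"):
    p,d=r.camera(n);m=r.camera_model(n);cv2.imwrite(f"pics/{n}1.png",p);np.savez(f"{n}1.npz",p=p,d=d,K=m["K"],k1=m["k1"],E=m["extrinsics"])
a=cv2.imread("pics/scene1.png")[100:320,150:400];b=cv2.imread("pics/side1.png")[80:300,180:430]
cv2.imwrite("pics/c3.png",cv2.resize(np.hstack([a,b]),None,fx=1.6,fy=1.6,interpolation=2))
```

```text
J [-0.437, -0.101, 0.086, 2.234, 1.266, 0.558, -0.038] p [ 0.6347 -0.0051  0.2357] R [[0.292, 0.572, 0.766], [0.956, -0.151, -0.252], [-0.029, 0.806, -0.591]]
t 5.25 turn [-6.24  1.31  1.1 ] shift [ 0.0098 -0.0047  0.0197] F [ 0.8 -2.3 -1.6] w 0.008
```

View pics/c3.png

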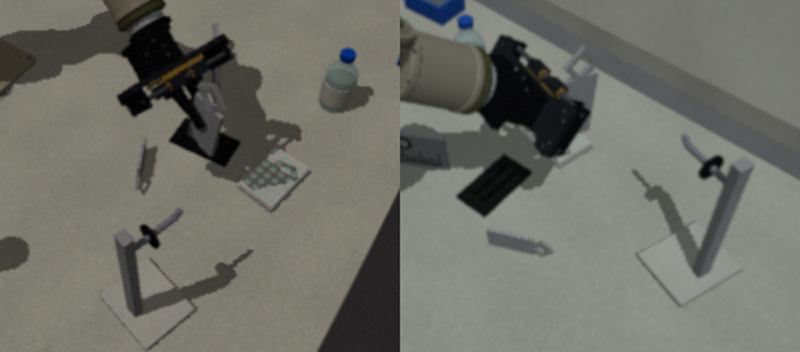

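The gauge is held and turned nearly upright at crop (208,105), well clear of the hook. The wrist is part way through its flip, so I'll finish the reorientation.

Call:
carry_out(
  increments="-3 0.6 0.5 0.005 -0.002 0.01 0; -6.2 1.3 1.1 0.01 -0.005 0.02 0; -6.2 1.3 1.1 0.01 -0.005 0.02 0; -6.2 1.3 1.1 0.01 -0.005 0.02 0; -6.2 1.3 1.1 0.01 -0.005 0.02 0",
)

```text
time: 5.98
ee_pos: [0.6495, -0.0004, 0.2186]
eef_rot: [0.695, 0.519, 0.297, 0.4]
ft_force: [-0.7, -0.0, -0.6]
width: 0.0076
```

Run:
```python
from pl import *
log();inc([.65,.0,.22],Rtool(73.5,-60))
inc([.7025,-.1055,.155],Rtool(73.5,-60))
```

```text
J [-0.429, -0.033, 0.068, 2.291, 1.66, 0.555, -0.467] p [ 6.495e-01 -4.000e-04  2.186e-01] R [[0.285, 0.483, 0.828], [0.958, -0.141, -0.248], [-0.003, 0.864, -0.504]]
t 5.97 turn [-0.25  0.13  0.09] shift [ 0.0005  0.0014 -0.0004] F [-0.7 -0.  -0.6] w 0.0076
t 5.97 turn [-0.25  0.13  0.09] shift [-0.0855 -0.0145  0.1019] F [-0.7 -0.  -0.6] w 0.0076
```

Call:
carry_out(
  increments="0 0 0 -0.015 -0.003 0.02 0; 0 0 0 -0.035 -0.006 0.045 0; 0 0 0 -0.06 -0.01 0.075 0; 0 0 0 -0.085 -0.014 0.102 0; -0.2 0 0 -0.085 -0.014 0.102 0",
)

```text
time: 6.6
ee_pos: [0.7029, -0.1087, 0.1548]
eef_rot: [0.695, 0.517, 0.296, 0.402]
ft_force: [-0.6, -0.8, -1.9]
width: 0.0078
```

Run:
```python
from pl import *
import cv2
log();inc([.7025,-.1055,.155],Rtool(73.5,-60))
for n in ("scene","side","wrist"):
    m=r.camera_model(n);p,d=r.camera(n);np.savez(f"{n}2.npz",p=p,d=d,K=m["K"],k1=m["k1"],E=m["extrinsics"])
    cv2.imwrite(f"pics/{n}2.png",p)
s=st();print(s["ee_pos"])
a=cv2.imread("pics/scene2.png")[150:310,200:350];b=cv2.imread("pics/side2.png")[110:270,270:420]
cv2.imwrite("pics/c4.png",cv2.resize(np.hstack([a,b]),None,fx=2.6,fy=2.6,interpolation=2))
```

```text
J [-0.236, 0.19, 0.185, 2.236, 2.348, 0.403, -1.025] p [ 0.7029 -0.1087  0.1548] R [[0.289, 0.481, 0.828], [0.957, -0.141, -0.252], [-0.005, 0.865, -0.501]]
t 6.6 turn [-0.08  0.4   0.09] shift [ 0.0029 -0.0005 -0.0012] F [-0.6 -0.8 -1.9] w 0.0078
[ 0.70320136 -0.1044758   0.15616829]
```

View pics/c4.png

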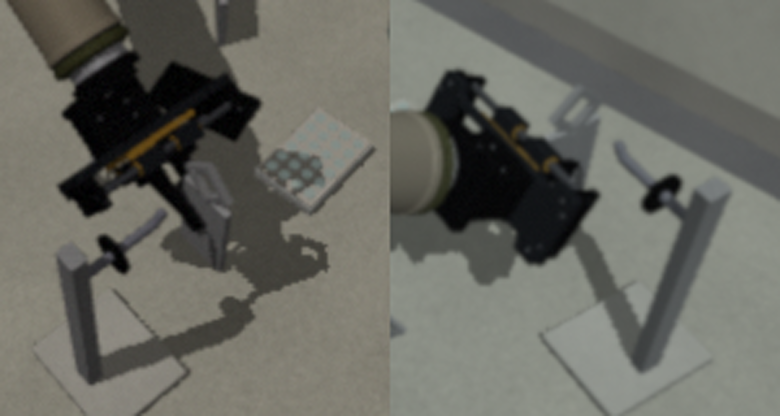

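View pics/wrist2.png

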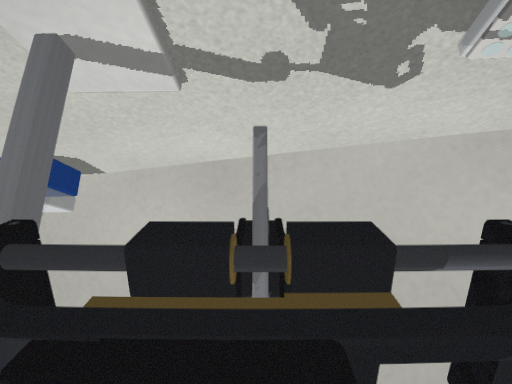

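Run:
```python
from h import *
s=load("scene2.npz");d=load("side2.npz")
crop(s,225,200,75,60,8,"pics/c5.png");crop(d,325,135,65,60,8,"pics/c6.png")
```

```text
(no output)
```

View pics/c5.png

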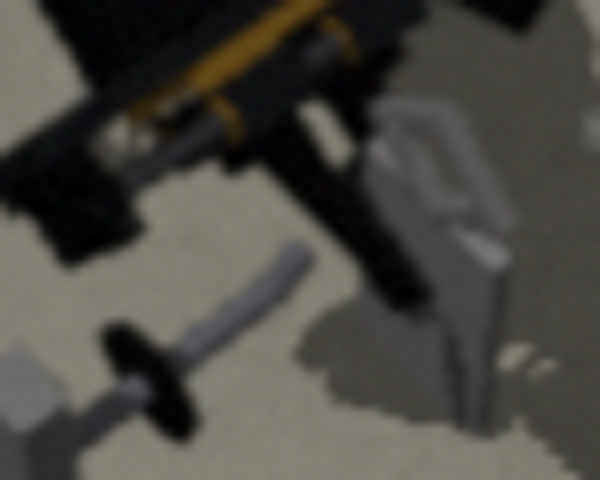

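View pics/c6.png

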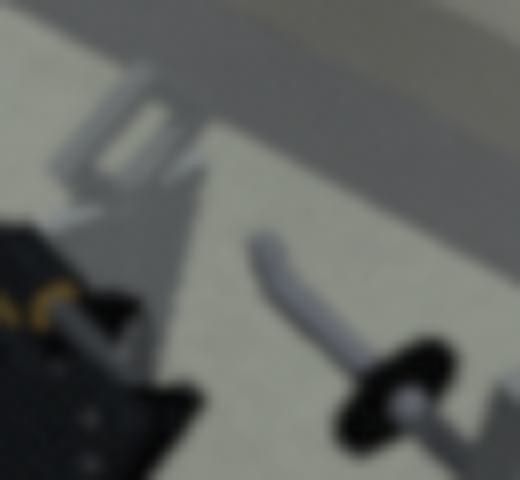

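```bash
cat > ov.py <<'E'
from pl import *;from h import *
def gauge_pose(s):
    Rt=R.from_quat(s["eef_rot"]).as_matrix();x,y,z=Rt.T
    c,sn=np.cos(np.pi/6),.5
    gy=x;gx=c*y-sn*z;gz=-sn*y-c*z   # tool z = -c gz - sn gx ; tool y = c gx - sn gz
    G=np.c_[gx,gy,gz];C=s["ee_pos"]-G@np.array([-.0193,0,-.0014]);return C,G
def overlay(c,C,G,x0,y0,w,h,sc,f,extra=[]):
    im=cv2.resize(c["p"][y0:y0+h,x0:x0+w],None,fx=sc,fy=sc,interpolation=2)
    def pl(P,col,closed=True):
        q=(proj(c,P)-[x0,y0]+.5)*sc;cv2.polylines(im,[q.round().astype(int).reshape(-1,1,2)],closed,col,1)
    e=.0184;o=.030;E=np.array([.055,0,0])
    for fy,col in ((.004,(0,255,0)),(-.004,(0,0,255))):
        pl((np.array([[e,fy,0],[0,fy,e],[-e,fy,0],[0,fy,-e]])+E)@G.T+C,col)
        pl(np.array([[-.075,fy,-.03],[.035,fy,-.03],[.055,fy,-.03],[.085,fy,0],[.055,fy,.03],[.035,fy,.03],[-.075,fy,.03]])@G.T+C,col)
    for P,col in extra: pl(P,col,False)
    cv2.imwrite(f,im)
def hook(post,az):
    a=np.radians(az);u=np.array([np.cos(a),np.sin(a),0]);b=np.array([post[0],post[1],.225])
    return np.array([b+.009*u,b+.067*u,b+.09*u,b+.09*u+[0,0,0]+ .013*u+[0,0,.013]]),u
E
python3 - <<'E'
from ov import *
s=st();C,G=gauge_pose(s);print(C,G.round(3).tolist(),"eye",C+.055*G[:,0])
hk,u=hook((.6585,-.2563),73.5)
a=load("scene2.npz");d=load("side2.npz")
overlay(a,C,G,225,200,75,60,8,"pics/o1.png",[(hk,(255,0,0))]);overlay(d,C,G,325,135,65,60,8,"pics/o2.png",[(hk,(255,0,0))])
E
```

```text
[ 0.70187526 -0.10403139  0.17546839] [[0.001, 0.285, -0.959], [0.002, 0.959, 0.285], [1.0, -0.003, 0.0]] eye [ 0.70192084 -0.1039005   0.23046822]
```

View pics/o1.png

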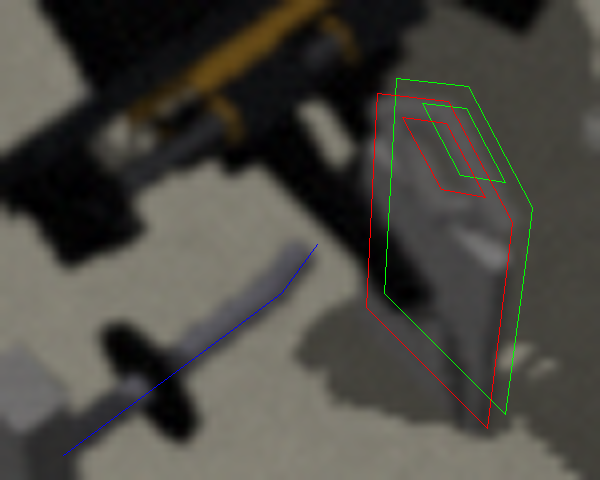

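View pics/o2.png

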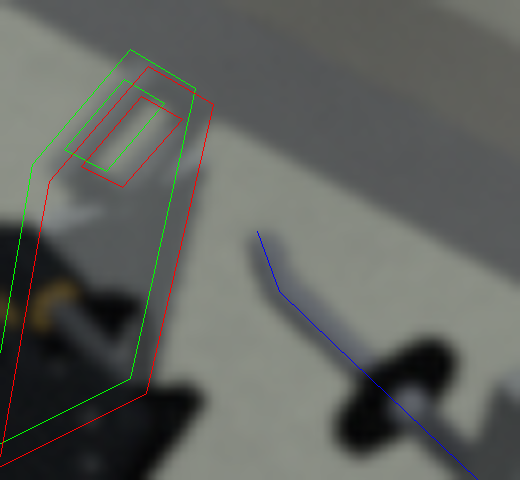

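Run:
```python
from ov import *
a=load("scene2.npz");d=load("side2.npz")
def enh(c,x0,y0,w,h,sc,lo,hi):
    g=c["p"][y0:y0+h,x0:x0+w].astype(float);g=np.clip((g-lo)/(hi-lo)*255,0,255).astype(np.uint8)
    im=cv2.resize(g,None,fx=sc,fy=sc,interpolation=cv2.INTER_LANCZOS4)
    for i in range(0,w,5): cv2.putText(im,str(x0+i),(i*sc,10),0,.35,(0,255,255),1);cv2.line(im,(i*sc,12),(i*sc,18),(0,255,255))
    for i in range(0,h,5): cv2.putText(im,str(y0+i),(0,i*sc+4),0,.35,(0,255,255),1)
    return im
cv2.imwrite("pics/e1.png",np.hstack([enh(a,265,205,30,40,13,30,150),enh(d,325,135,30,40,13,60,190)]))
```

```text
(no output)
```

View pics/e1.png

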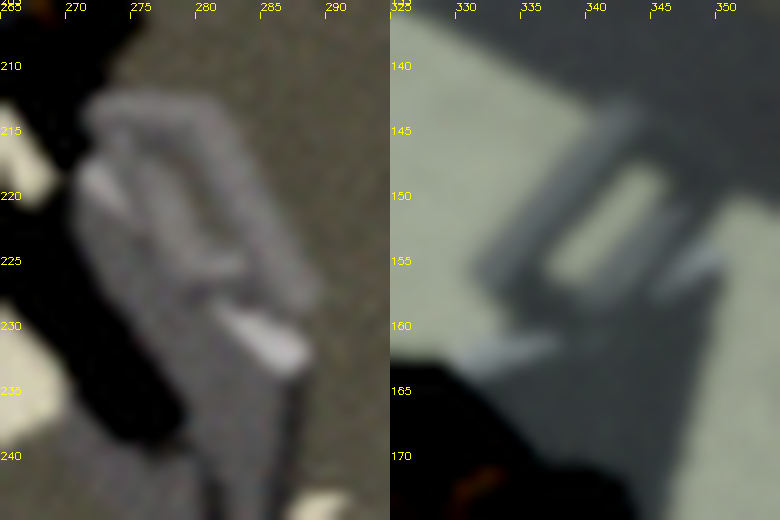

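Run:
```python
from ov import *
s=st();C,G=gauge_pose(s)
for n in ("scene2","side2"):
    c=load(n+".npz");print(n)
    for nm,x,z in (("top",.085,0),("gz+30",.055,.03),("gz-30",.055,-.03),("sh+",.035,.03),("sh-",.035,-.03),("eyetop",.0734,0),("eyebot",.0366,0),("eye+",.055,.0184),("eye-",.055,-.0184)):
        print(nm,*[proj(c,np.array([x,y,z])@G.T+C).round(1)[0] for y in (-.004,.004)])
```

```text
scene2
top [280.5 212.1] [283.  210.2]
gz+30 [271.6 211.1] [274.  209.3]
gz-30 [288.5 227.3] [291.  225.4]
sh+ [271.4 215.6] [273.8 213.8]
sh- [288.  231.7] [290.5 229.8]
eyetop [280.3 214.8] [282.8 213. ]
eyebot [279.6 223.2] [282.  221.3]
eye+ [274.8 214.2] [277.2 212.3]
eye- [285.2 224.1] [287.7 222.2]
side2
top [342.9 142.7] [340.7 140.6]
gz+30 [330.6 157.1] [328.5 155. ]
gz-30 [351.1 147.5] [348.9 145.5]
sh+ [329.5 163.1] [327.4 161.1]
sh- [349.7 153.6] [347.5 151.6]
eyetop [342.2 146.5] [340.  144.4]
eyebot [339.8 157.9] [337.7 155.8]
eye+ [334.6 155.2] [332.5 153.1]
eye- [347.2 149.3] [345.  147.3]
```

The images were taken while the arm was still settling: the TCP moved 4 mm along −u during them. I'll retake them settled.

Run:
```python
from ov import *
exec(open("/dev/null").read())
s=st();print(s["ee_pos"],np.abs(s["joint_vel"]).max())
cs={}
for n in ("scene","side"):
    m=r.camera_model(n);p,d=r.camera(n);c=dict(p=p,d=d,K=m["K"],k1=m["k1"],E=m["extrinsics"]);np.savez(f"{n}3.npz",**c);cs[n]=c;print(st()["ee_pos"])
s=st();C,G=gauge_pose(s)
hk,u=hook((.6585,-.2563),73.5)
def enh(c,x0,y0,w,h,sc,lo,hi):
    g=np.clip((c["p"].astype(float)-lo)/(hi-lo)*255,0,255).astype(np.uint8);return dict(c,p=g)
overlay(enh(cs["scene"],0,0,0,0,0,30,150),C,G,237,200,60,55,12,"pics/o3.png",[(hk,(255,0,0))])
overlay(enh(cs["side"],0,0,0,0,0,60,190),C,G,325,135,60,55,12,"pics/o4.png",[(hk,(255,0,0))])
```

```text
[ 0.70320136 -0.1044758   0.15616829] 0.012923522419365072
[ 0.7032723  -0.1040498   0.15632153]
[ 0.70327301 -0.10390647  0.15635786]
```

View pics/o3.png

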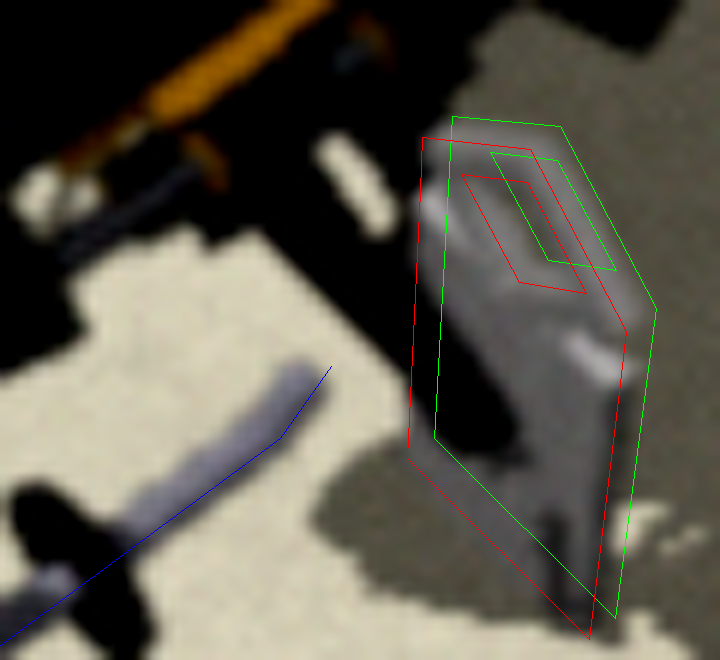

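View pics/o4.png

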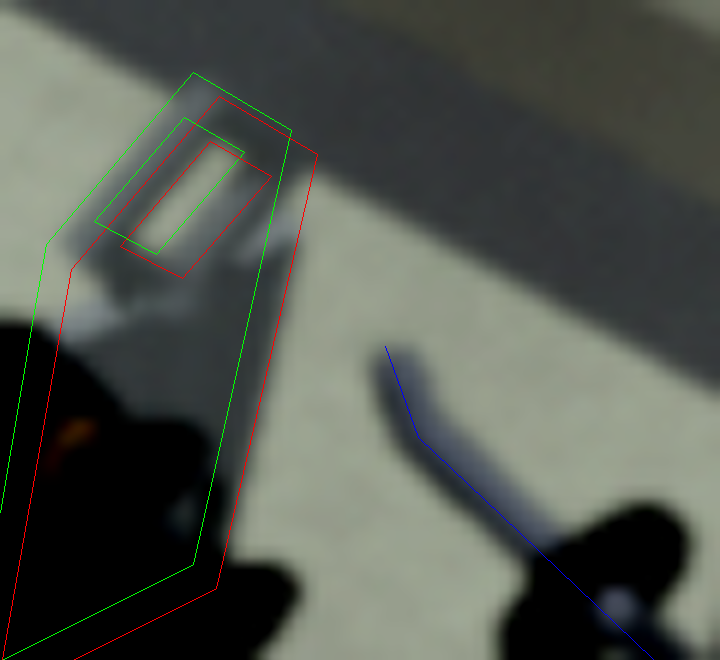

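```bash
cat > hk.py <<'E'
from ov import *
post=np.array([.6585,-.2563,.225]);a=np.radians(73.5);u=np.array([np.cos(a),np.sin(a),0]);
def J(c,P): return np.array([(proj(c,P+e)-proj(c,P))[0]/.001 for e in np.eye(3)*.001]).T
def fit(fs,verbose=1):
    A=[];b=[]
    for f in fs:
        c=load(f);br=c["p"][...,0].astype(float)-c["p"][...,2]
        br=cv2.GaussianBlur(br,(0,0),.7)
        for t in np.linspace(.058,.082,7):
            P=post+t*u;q=proj(c,P)[0];t2=proj(c,P+.005*u)[0]-q;t2/=np.linalg.norm(t2);n=np.array([-t2[1],t2[0]])
            ss=np.arange(-5,5.01,.1);pr=np.array([cv2.remap(br.astype(np.float32),np.float32([[q[0]+s*n[0]]]),np.float32([[q[1]+s*n[1]]]),1)[0,0] for s in ss])
            w=np.clip(pr-(pr.min()*.5+pr.max()*.5),0,None);off=(w*ss).sum()/w.sum()
            if verbose: print(f,round(t,3),"off",round(off,2),"width",(w>0).sum()*.1, pr.min().round(),pr.max().round())
            A.append(n@J(c,P));b.append(off)
    A=np.array(A);b=np.array(b)
    # project out along-u
    w=np.array([-u[1],u[0],0]);M=np.c_[A@w,A[:,2]]
    x,res,_,_=np.linalg.lstsq(M,b,rcond=None);print("lateral(along gz dir -fwd)",x[0],"dz",x[1],"rms px",np.sqrt(np.mean((M@x-b)**2)))
    return x
if __name__=="__main__": fit(["scene0.npz","side0.npz"]);fit(["scene3.npz","side3.npz"],0)
E
python3 hk.py
```

```text
scene0.npz 0.058 off -1.01 width 4.3 -14.0 4.0
scene0.npz 0.062 off -1.1 width 4.3 -15.0 4.0
scene0.npz 0.066 off -1.02 width 4.2 -14.0 4.0
scene0.npz 0.07 off -1.11 width 4.2 -14.0 3.0
scene0.npz 0.074 off -1.17 width 4.2 -14.0 4.0
scene0.npz 0.078 off -1.04 width 4.1000000000000005 -14.0 4.0
scene0.npz 0.082 off -1.02 width 4.1000000000000005 -14.0 4.0
side0.npz 0.058 off 0.69 width 4.4 -5.0 7.0
side0.npz 0.062 off 0.64 width 4.3 -5.0 8.0
side0.npz 0.066 off 0.67 width 4.2 -4.0 8.0
side0.npz 0.07 off 0.66 width 4.2 -5.0 8.0
side0.npz 0.074 off 0.69 width 4.3 -5.0 8.0
side0.npz 0.078 off 0.76 width 4.2 -5.0 8.0
side0.npz 0.082 off 0.74 width 4.1000000000000005 -5.0 8.0
lateral(along gz dir -fwd) 0.0010209270331214633 dz 0.0037890403361117817 rms px 0.0500168020159611
lateral(along gz dir -fwd) 0.0010203967870327743 dz 0.0037785093519509022 rms px 0.02635127701130942
```

Run:
```python
from ov import *
a=load("scene3.npz");d=load("side3.npz")
def enh(c,x0,y0,w,h,sc,lo,hi):
    g=c["p"][y0:y0+h,x0:x0+w].astype(float);g=np.clip((g-lo)/(hi-lo)*255,0,255).astype(np.uint8)
    im=cv2.resize(g,None,fx=sc,fy=sc,interpolation=cv2.INTER_CUBIC)
    for i in range(0,w,2): cv2.line(im,(int((i+.5)*sc),0),(int((i+.5)*sc),8 if (x0+i)%10==0 else 4),(0,255,255))
    for i in range(0,h,2): cv2.line(im,(0,int((i+.5)*sc)),(8 if (y0+i)%10==0 else 4,int((i+.5)*sc)),(0,255,255))
    return im
cv2.imwrite("pics/e3.png",np.hstack([enh(a,269,205,24,32,16,40,120),enh(d,325,135,26,32,16,70,150)]))
```

```text
(no output)
```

View pics/e3.png

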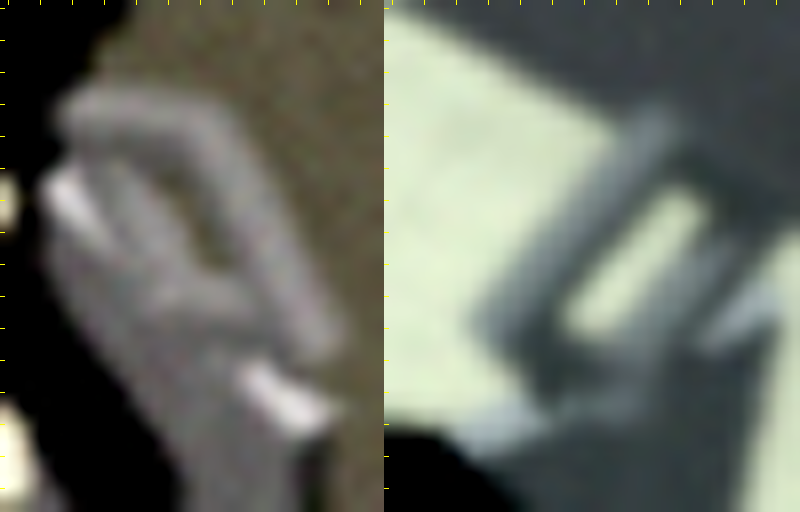

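Run:
```python
from ov import *
from hk import J,u
a=load("scene3.npz");d=load("side3.npz")
s=st();C,G=gauge_pose(s)
def P(x,y,z):return np.array([x,y,z])@G.T+C
obs=[(a,(.085,.004,0),(282.4,210.0)),(a,(.055,.004,-.03),(289.9,225)),(a,(.055,-.004,-.03),(287.25,227)),(a,(.035,.004,-.03),(290.1,229.8)),(a,(.035,-.004,-.03),(286.9,231.7)),
(d,(.085,.004,0),(342.1,140.6)),(d,(.055,.004,.03),(330.5,153.9)),(d,(.035,-.004,.03),(330.5,162.9)),(d,(.035,.004,.03),(328.6,161.1)),(d,(.0734,-.004,0),(343,146.4)),(d,(.035,.004,-.03),(349.25,152.6))]
A=[];b=[]
for c,g,o in obs:
    e=np.array(o)-proj(c,P(*g))[0];print(g,e.round(2));A.append(J(c,P(*g)));b.append(e)
x,_,_,_=np.linalg.lstsq(np.vstack(A),np.hstack(b),rcond=None)
w=np.array([-u[1],u[0],0])
print(x,"along u",x@u,"lateral",x@w,"z",x[2],"rms",np.std(np.vstack(A)@x-np.hstack(b)))
print("eye FK",P(.055,0,0),"rel hook:",(P(.055,0,0)-[.6585,-.2563,.225])@np.c_[u,w,[0,0,1]])
```

```text
(0.085, 0.004, 0) [-0.78 -0.04]
(0.055, 0.004, -0.03) [-1.28 -0.2 ]
(0.055, -0.004, -0.03) [-1.44 -0.09]
(0.035, 0.004, -0.03) [-0.5   0.23]
(0.035, -0.004, -0.03) [-1.26  0.25]
(0.085, 0.004, 0) [1.56 0.13]
(0.055, 0.004, 0.03) [ 2.18 -0.92]
(0.035, -0.004, 0.03) [ 1.13 -0.06]
(0.035, 0.004, 0.03) [1.32 0.22]
(0.0734, -0.004, 0) [1.01 0.12]
(0.035, 0.004, -0.03) [1.88 1.14]
[-0.00106276 -0.00407759  0.00359484] along u -0.004211510341050081 lateral -0.0001391025092545333 z 0.0035948395016059537 rms 0.4515269728438352
eye FK [ 0.70195912 -0.10336008  0.23065742] rel hook: [0.15898487 0.00176782 0.00565742]
```

Call:
carry_out(
  increments="0 0 0 -0.006 -0.001 0.0013 0; 0 0 0 -0.018 -0.001 0.0013 0; 0 0 0 -0.033 -0.001 0.0013 0; 0 0 0 -0.042 -0.001 0.0013 0; 0 0 0 -0.045 -0.001 0.0013 0",
)

```text
time: 7.48
ee_pos: [0.6909, -0.1478, 0.1553]
eef_rot: [0.694, 0.518, 0.299, 0.401]
ft_force: [0.1, -0.1, -2.5]
width: 0.0078
```

Call:
carry_out(
  increments="0 0 0 0 0 0 0; 0 0 0 0 0 0 0; 0 0 0 0 0 0 0; 0 0 0 0 0 0 0; 0 0 0 0 0 0 0",
)

```text
time: 8.1
ee_pos: [0.6909, -0.1477, 0.1552]
eef_rot: [0.694, 0.518, 0.299, 0.401]
ft_force: [0.3, -0.4, -1.0]
width: 0.008
```

```bash
cat > snap.py <<'E'
from ov import *
from hk import u
import sys
w=np.array([-u[1],u[0],0])
def snap(k,x1=237,y1=200,x2=330,y2=135):
    out=[]
    s=st();C,G=gauge_pose(s);e=C+.055*G[:,0]
    print("t",round(float(s["time"]),2),"eye rel post/axis (u,lat,z) mm",(1000*(e-[.6585,-.2563,.225])@np.c_[u,w,[0,0,1]]).round(1),"F",s["ft_force"].round(1),"wid",round(float(s["width"]),4),"gx",G[:,0].round(3),"gy.u",round(float(G[:,1]@u),4))
    for n,x0,y0,lo,hi in (("scene",x1,y1,30,150),("side",x2,y2,50,190)):
        m=r.camera_model(n);p,d=r.camera(n);c=dict(p=p,d=d,K=m["K"],k1=m["k1"],E=m["extrinsics"]);np.savez(f"{n}_{k}.npz",**c)
        g=np.clip((p[y0:y0+55,x0:x0+57].astype(float)-lo)/(hi-lo)*255,0,255).astype(np.uint8)
        out.append(cv2.resize(g,None,fx=7,fy=7,interpolation=2))
    cv2.imwrite(f"pics/s_{k}.png",np.hstack(out))
    inc(s["ee_pos"],Rtool(73.5,-60),s)
if __name__=="__main__": snap(sys.argv[1],*map(int,sys.argv[2:]))
E
python3 snap.py a
```

```text
t 8.1 eye rel post/axis (u,lat,z) mm [113.5   1.2   4.5] F [ 0.3 -0.4 -1. ] wid 0.008 gx [0.    0.002 1.   ] gy.u 1.0
t 8.1 turn [0.03 0.06 0.09] shift [0. 0. 0.] F [ 0.3 -0.4 -1. ] w 0.008
```

View pics/s_a.png

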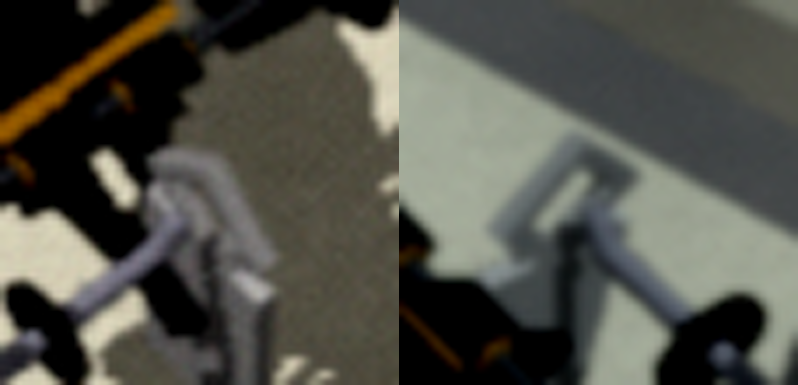

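The eye is level with the hook tip just in front of it: tip at crop (180,225) in scene and (600,210) in side. The measured offsets are within about 1 mm, so I'll slide in slowly.

Call:
carry_out(
  increments="0 0 0 -0.004 0 0 0; 0 0 0 -0.009 0 0 0; 0 0 0 -0.014 0 0 0; 0 0 0 -0.019 0 0 0; 0 0 0 -0.024 0 0 0",
)

```text
time: 8.82
ee_pos: [0.6839, -0.1712, 0.1553]
eef_rot: [0.694, 0.518, 0.299, 0.401]
ft_force: [-0.5, -0.1, -2.0]
width: 0.0081
```

```bash
python3 snap.py b
```

```text
t 8.82 eye rel post/axis (u,lat,z) mm [88.9  1.2  4.6] F [-0.5 -0.1 -2. ] wid 0.0081 gx [0.    0.002 1.   ] gy.u 1.0
t 8.82 turn [0.03 0.08 0.08] shift [0. 0. 0.] F [-0.5 -0.1 -2. ] w 0.0081
```

View pics/s_b.png

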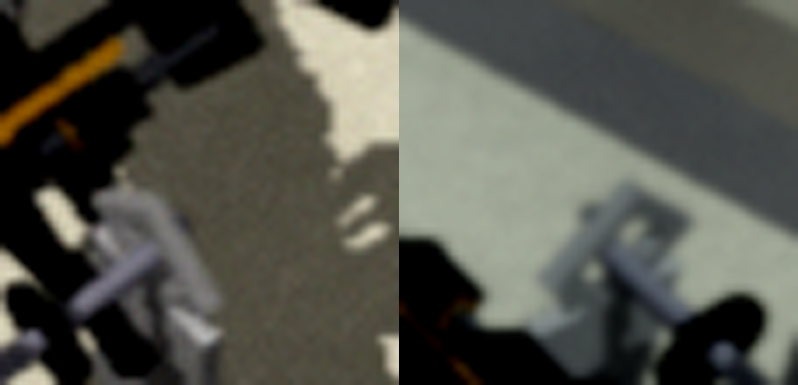

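The hook rod now passes through the eye: the tip shows beyond the lug at scene crop (180,215) and side crop (590,215), with no contact force. I'll continue to the middle of the level rod.

Call:
carry_out(
  increments="0 0 0 -0.004 0 0 0; 0 0 0 -0.009 0 0 0; 0 0 0 -0.014 0 0 0; 0 0 0 -0.019 0 0 0; 0 0 0 -0.02 0 0 0",
)

```text
time: 9.55
ee_pos: [0.6779, -0.1915, 0.1553]
eef_rot: [0.694, 0.518, 0.298, 0.402]
ft_force: [0.1, 0.1, -1.6]
width: 0.0079
```

Run:
```python
from snap import *
s=st();C,G=gauge_pose(s);e=C+.055*G[:,0]
print((1000*(e-[.6585,-.2563,.225])@np.c_[u,w,[0,0,1]]).round(1),s["ft_force"].round(1))
inc(s["ee_pos"]+[0,0,-.013]-.0*w,Rtool(73.5,-60),s)
```

```text
[67.8  1.3  4.6] [ 0.1  0.1 -1.6]
t 9.55 turn [0.03 0.16 0.05] shift [ 0.     -0.0113  0.0065] F [ 0.1  0.1 -1.6] w 0.0079
```

Call:
carry_out(
  increments="0 0 0 0 -0.002 0.0012 0; 0 0 0 0 -0.0045 0.0026 0; 0 0 0 0 -0.007 0.004 0; 0 0 0 0 -0.0095 0.0055 0; 0 0 0 0 -0.0113 0.0065 0",
)

```text
time: 10.18
ee_pos: [0.6778, -0.1915, 0.1419]
eef_rot: [0.694, 0.518, 0.298, 0.402]
ft_force: [-0.5, -0.6, -2.3]
width: 0.0077
```

Call:
carry_out(
  increments="0 0 0 0 0 0 0; 0 0 0 0 -0.0004 0.0002 0; 0 0 0 0 -0.0008 0.0004 0; 0 0 0 0 -0.001 0.0006 0; 0 0 0 0 -0.001 0.0006 0",
)

```text
time: 10.8
ee_pos: [0.6781, -0.1915, 0.1413]
eef_rot: [0.694, 0.518, 0.298, 0.402]
ft_force: [-2.0, 0.4, 1.0]
width: 0.0075
```

```bash
python3 snap.py c 215 205 345 150
```

```text
t 10.8 eye rel post/axis (u,lat,z) mm [67.8  1.1 -9.4] F [-2.   0.4  1. ] wid 0.0075 gx [-0.001  0.002  1.   ] gy.u 1.0
t 10.8 turn [0.08 0.16 0.05] shift [0. 0. 0.] F [-2.   0.4  1. ] w 0.0075
```

View pics/s_c.png

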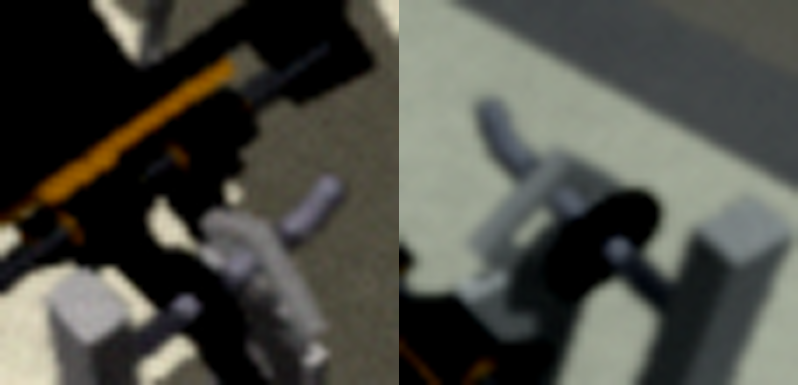

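Contact has begun: Fz rose to +1 N and Fx is −2 N. The eye is seated slightly off to one side, so I'll ease it back about 1.3 mm and down a touch.

Call:
carry_out(
  increments="0 0 0 0 -0.0004 -0.0006 0; 0 0 0 0 -0.0007 -0.0011 0; 0 0 0 0 -0.001 -0.0009 0; 0 0 0 0 -0.0014 -0.0007 0; 0 0 0 0 -0.0014 -0.0007 0",
)

```text
time: 11.52
ee_pos: [0.6775, -0.1914, 0.1414]
eef_rot: [0.693, 0.517, 0.299, 0.403]
ft_force: [3.2, -1.2, 4.5]
width: 0.0079
```

Run:
```python
from snap import *
s=st();C,G=gauge_pose(s);e=C+.055*G[:,0]
print((1000*(e-[.6585,-.2563,.225])@np.c_[u,w,[0,0,1]]).round(1),s["ft_force"].round(1))
```

```text
[67.8  1.9 -9.3] [ 3.2 -1.2  4.5]
```

Call:
carry_out(
  increments="0 0 0 0 0.0003 0.0003 0; 0 0 0 0 0.0004 0.0003 0; 0 0 0 0 0.0004 0.0003 0; 0 0 0 0 0.0004 0.0003 0; 0 0 0 0 0.0004 0.0003 0",
)

```text
time: 12.15
ee_pos: [0.6778, -0.1915, 0.1414]
eef_rot: [0.694, 0.517, 0.299, 0.402]
ft_force: [0.7, -0.6, 2.3]
width: 0.0082
```

Call:
carry_out(
  increments="0 0 0 0 0 0 0.03; 0 0 0 0 0 0 0.03; 0 0 0 0 0 0 0.03; 0 0 0 0 0 0 0.03; 0 0 0 0 0 0 0.03",
  squeeze=5,
)

```text
time: 12.78
ee_pos: [0.6777, -0.1914, 0.1413]
eef_rot: [0.694, 0.517, 0.299, 0.402]
ft_force: [-0.4, 0.2, -0.5]
width: 0.0295
```

```bash
python3 snap.py d 215 205 345 150
```

```text
t 12.78 eye rel post/axis (u,lat,z) mm [67.8  1.6 -9.4] F [-0.4  0.2 -0.5] wid 0.0295 gx [-0.002  0.003  1.   ] gy.u 1.0
t 12.78 turn [0.15 0.16 0.04] shift [0. 0. 0.] F [-0.4  0.2 -0.5] w 0.0295
```

View pics/s_d.png

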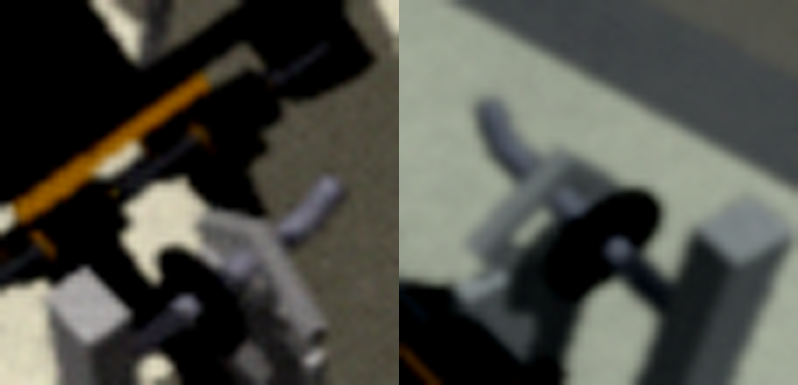

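The gauge hangs on the hook with the fingers open and no contact force. I'll back straight out along the tool axis.

Call:
carry_out(
  increments="0 0 0 0 0 -0.005 0.03; 0 0 0 0 0 -0.015 0.03; 0 0 0 0 0 -0.03 0.03; 0 0 0 0 0 -0.05 0.03; 0 0 0 0 0 -0.07 0.03",
)

```text
time: 13.5
ee_pos: [0.6186, -0.1737, 0.1767]
eef_rot: [0.694, 0.517, 0.299, 0.402]
ft_force: [-0.9, 0.2, 0.4]
width: 0.0298
```

Call:
carry_out(
  increments="0 0 0 0 0 -0.02 0.03; 0 0 0 0 0 -0.04 0.03; 0 0 0 0 0 -0.055 0.03; 0 0 0 0 0 -0.06 0.03; 0 0 0 0 0 -0.06 0.03",
)

```text
time: 14.12
ee_pos: [0.5872, -0.1575, 0.2234]
eef_rot: [0.686, 0.511, 0.321, 0.406]
ft_force: [0.9, 0.6, 1.6]
width: 0.03
```

Call:
carry_out(
  increments="0 0 0 0 0 0 0.03; 0 0 0 0 0 0 0.03; 0 0 0 0 0 0 0.03; 0 0 0 0 0 0 0.03; 0 0 0 0 0 0 0.03",
)

```text
time: 14.75
ee_pos: [0.5874, -0.1568, 0.2233]
eef_rot: [0.686, 0.512, 0.321, 0.405]
ft_force: [-0.9, 0.3, 0.8]
width: 0.0297
```

```bash
python3 snap.py e 215 205 345 150
python3 - <<'E'
from h import *
a=load("scene_e.npz")["p"][110:330,150:400];b=load("side_e.npz")["p"][80:300,220:470]
cv2.imwrite("pics/f1.png",cv2.resize(np.hstack([a,b]),None,fx=1.6,fy=1.6,interpolation=2))
E
```

```text
t 14.75 eye rel post/axis (u,lat,z) mm [ 73.2 100.7  72.4] F [-0.9  0.3  0.8] wid 0.0297 gx [-0.045 -0.014  0.999] gy.u 0.9996
t 14.75 turn [ 2.27 -1.46 -0.89] shift [0. 0. 0.] F [-0.9  0.3  0.8] w 0.0297
```

View pics/f1.png

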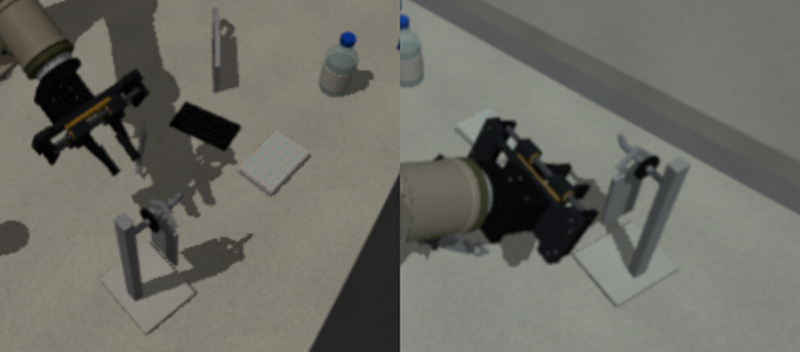

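View pics/s_e.png

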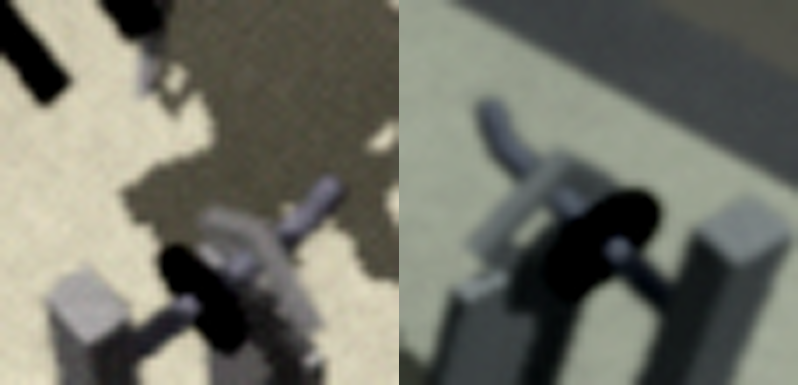

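The gauge hangs freely and the gripper is clear. Both views see its post side, and that face is bare, so the graduated face is outward. I'll wait about 2 s, then check stillness and the bystanders.

Call:
carry_out(
  increments="0 0 0 0 0 0 0.03; 0 0 0 0 0 0 0.03; 0 0 0 0 0 0 0.03; 0 0 0 0 0 0 0.03; 0 0 0 0 0 0 0.03",
)

```text
time: 15.48
ee_pos: [0.5873, -0.1572, 0.2233]
eef_rot: [0.686, 0.512, 0.321, 0.406]
ft_force: [0.8, 0.2, -0.5]
width: 0.0298
```

Call:
carry_out(
  increments="0 0 0 0 0 0 0.03; 0 0 0 0 0 0 0.03; 0 0 0 0 0 0 0.03; 0 0 0 0 0 0 0.03; 0 0 0 0 0 0 0.03",
)

```text
time: 16.1
ee_pos: [0.5873, -0.1571, 0.2234]
eef_rot: [0.686, 0.512, 0.321, 0.406]
ft_force: [0.1, 1.0, 1.3]
width: 0.0296
```

Call:
carry_out(
  increments="0 0 0 0 0 0 0.03; 0 0 0 0 0 0 0.03; 0 0 0 0 0 0 0.03; 0 0 0 0 0 0 0.03; 0 0 0 0 0 0 0.03",
)

```text
time: 16.73
ee_pos: [0.5873, -0.1572, 0.2233]
eef_rot: [0.686, 0.512, 0.321, 0.406]
ft_force: [-1.0, -0.2, 1.1]
width: 0.0302
```

```bash
python3 snap.py f 215 205 345 150;python3 snap.py g 215 205 345 150
python3 - <<'E'
from h import *
def mx(a,b,x,y,w=40):return cv2.absdiff(cv2.GaussianBlur(a,(0,0),1.5),cv2.GaussianBlur(b,(0,0),1.5))[y-w//2:y+w//2,x-w//2:x+w//2].max()
for n,g in (("scene",(250,255)),("side",(380,195))):
    e,f,k=[load(f"{n}_{q}.npz")["p"] for q in "efg"];o=load(n+"0.npz")["p"]
    print(n,"gauge e-f",mx(e,f,*g,70),"f-g",mx(f,k,*g,70))
    for nm,xy in (("wp",(322,211)),("bottle",(362,150)),("beaker",(133,255))) if n=="scene" else (("wp",(277,166)),("bottle",(223,112)),("beaker",(326,353))): print(nm,mx(o,f,*xy))
E
```

```text
t 16.73 eye rel post/axis (u,lat,z) mm [ 72.9 100.7  72.5] F [-1.  -0.2  1.1] wid 0.0302 gx [-0.045 -0.014  0.999] gy.u 0.9996
t 16.73 turn [ 2.28 -1.43 -0.89] shift [0. 0. 0.] F [-1.  -0.2  1.1] w 0.0302
t 16.82 eye rel post/axis (u,lat,z) mm [ 72.9 100.7  72.5] F [-0.7  0.6 -0.3] wid 0.0298 gx [-0.045 -0.014  0.999] gy.u 0.9996
t 16.82 turn [ 2.28 -1.42 -0.89] shift [0. 0. 0.] F [-0.7  0.6 -0.3] w 0.0298
scene gauge e-f 6 f-g 2
wp 55
bottle 11
beaker 11
side gauge e-f 1 f-g 1
wp 123
bottle 17
beaker 16
```

The gauge is still. The well plate area differs in the side view, where the gripper covers it, and in the scene view, probably from shadow. I'll compare its outline.

Run:
```python
from h import *
o=load("scene0.npz")["p"];f=load("scene_g.npz")["p"]
cv2.imwrite("pics/wp.png",np.hstack([cv2.resize(i[180:240,290:355],None,fx=6,fy=6,interpolation=2) for i in (o,f)]))
```

```text
(no output)
```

View pics/wp.png

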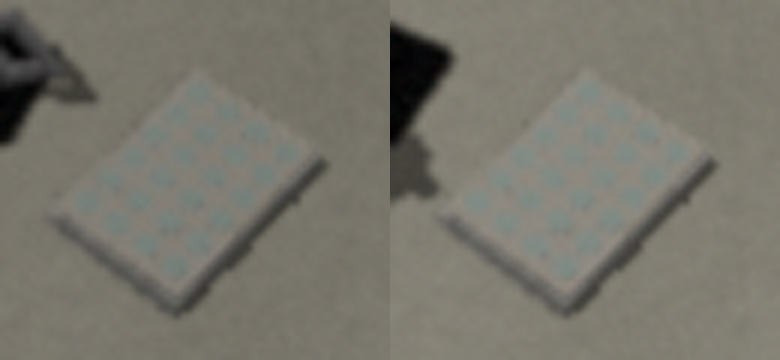

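The plate's corners match before and after: (198,72), (325,160), (178,310) and (55,215). It has not moved, so I'll hand the job in.

```bash
python3 -c "
from bench import r
print(r.close_job())"
```

```text
the job is handed in; nothing more can be done
None
```

The middle-sized gauge now hangs by its eye on the level part of the stand's hook, eye end up, with its graduated face outward. I handed the job in at about 17 s of the 50 s allowed; the hand-in reports no verdict.

- **Grasp and hanging:** I gripped the gauge by its top edge in the holder, turned it upright and threaded the eye over the hook tip. I then lowered it until it rested on the rod, opened the fingers and backed out.
- **Forces:** The highest force reading at the end of a move near the hook was about 6 N, when the eye first took up the rod. It was under 3 N just before release.
- **Last checks:** After I backed out, the gauge's image hardly changed over 2 s. The gripper is about 10 cm away, and both fixed cameras see the bare face on the post side.
- **Bystanders:** The well plate's outline, and the pictures around the bottle and beaker, match the start in the scene camera. In the side view the robot covers the well plate, so I could only check it in the scene view.
- **Disagreements:** The scene and side cameras both read about 4 mm high near the hook, and contact came about 2 mm earlier than predicted. I handled this by measuring gauge and hook relative to each other and by the contact force. My first pre-hang pictures were taken before the arm had settled, so I retook them.

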